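# Switch the watering selector to the blue zone, the shorter way round

## Task

Switch the bench watering selector over to the blue-tagged outlet: pull the arm's black knob up so that its sprung locking pin leaves the slot, swing the arm the shorter way round to the blue tag, and feel for the slot there so that the pin drops fully home and locks. The tags were stuck on by hand, so a tag shows only roughly where its slot is; do not wrench the pin sideways against the slotted ring or press it down hard on it, and leave the other things on the bench where they stand.

Things in the scene. Friction and masses are not known exactly. Their poses are not given: they have to be found in the camera images.
- selector: The watering selector, fixed to the bench: a green round housing 248 mm across (256 mm at its foot) and 45 mm high with six short black and brass outlet stubs sticking out to 154 mm from its axis. Origin on the arm's turning axis, at bench height; its z axis is that axis, pointing up.
- plate: Round steel index plate, 152 mm across, on the housing, with a raised aluminium ring (49 to 71 mm from the axis, flat top 61 mm above the bench) cut by six radial slots 13 mm wide, 10 mm deep, unevenly spaced: one under the arm at the start, one near each of the four tags, one straight across from the start. Origin on the axis, 45 mm above the bench.
- index_swing (a joint): Angle of the yellow arm about the upright axis, rad, growing counterclockwise seen from above; 0 when it points along the selector's own +x, about 3.14 at the start. It turns endlessly both ways; the reading does not wrap. It takes about 0.2 N m to turn (some 4 N at the knob) and stays where it is left.
- pin_lift (a joint): Height of the locking pin and knob above fully home, m: 0 = home in a slot; 0.009 = its flat tip is level with the top of the ring (lift it more than that to swing); 0.018 = upper stop. A spring pushes it down with about 4 N at home, 6 N at 0.009, 8 N at the stop.
- knob: Black round knob, 25 mm wide, orange disc on top, on the arm 60 mm from the turning axis; the steel pin (10 mm, flat tip, 1.5 mm play each side in a slot) is under it. Home, it reaches from 82 to 120 mm above the bench (arm's top 76 mm; hub on the axis 38 mm wide, 93 mm high). It spins freely about its own axis, so the hand need not turn as the arm swings. Origin on its axis, 51 mm up when home.
- pointer (a point): Point at the tip of the yellow arm, on its centre line, 90 mm from the turning axis and 72 mm above the bench; it does not rise with the pin.
- tag_blue: The target: blue disc, 26 mm wide, 6 mm thick, stuck by hand on the housing's top 88 to 112 mm from the axis, 3 to 15 mm to one side or the other of its slot, so the slot lies 2 to 9 degrees off the tag's direction from the axis, to an unknown side. By the shorter way the slot is 55 to 120 degrees from the start. Origin in its underside.
- tag_red: Red disc like the blue one, at another outlet.
- tag_white: White disc like the blue one, at another outlet.
- tag_orange: Orange disc like the blue one, at another outlet.
- pot_a: Loose terracotta pot, 80 mm wide, 75 mm high; leave alone. Origin under its centre.
- pot_b: Loose terracotta pot, 70 mm wide, 65 mm high; leave alone.
- feed_bottle: White bottle with green cap, 64 mm wide, 150 mm high; leave alone.
- coupling: Loose brass pipe coupling, 34 mm wide, 34 mm high, beside the selector; leave alone.
- nozzle: Loose orange spray nozzle, 32 mm wide, 50 mm high, beside the selector; leave alone.
- dibber: Wooden dibber, 180 mm long, lying; leave alone.

How it is judged:
By the outcome, as a careful person would: the job done as asked, in the order asked, and still so for the second after the job is handed in, with the robot touching nothing.
It also fails if it takes over 62 s, if anything falls off the work surface, if the arm or the gripper's body presses on something with over 40 N, if the wrist force passes 120 N, or if a joint passes its speed limit or range.

## Robot

A 6-joint arm with a two-finger parallel gripper is mounted at the origin on the work surface. World frame = base frame: x ahead of the robot, y to its left, z up, the work surface at z = 0. Lengths are in m, angles in rad, forces in N, time in s.
With the tool pointing down it reaches from about 0.25 to 0.725 m from the base axis. Payload 4 kg.
Tool frame: the origin (TCP) lies at the very end of the fingers, on their centre line; the grasp point (between the pads) lies 19 mm behind it; z points along the fingers, y is the line along which they close (so a half turn about z gives the same grasp; the last joint's range is limited). The gripper opens to 85 mm and grips with 20 to 120 N. Pads are 22 mm wide; open, the fingers measure 114 mm over their backs; the gripper's body (76 mm by 85 mm) begins 54 mm behind the grasp point. The pads swing forward as they close: fully open they stand 13 mm farther back than shut.
Start: joints at [1.187, 0.241, 0.005, 1.335, 0, 1.571], TCP at [0.187, 0.464, 0.231] pointing down, gripper open.
Joint ranges: [-2.72, 2.72], [-1.05, 1.87], [-1.09, 1.28], [-1.99, 2.15], [-1.42, 1.44], [-3.14, 3.14]. Speed limits (rad/s): [2.79, 2.79, 3.14, 3.14, 3.14, 3.14].

## Interface

Orientations are given as a unit quaternion [x, y, z, w].
In Python, from workcell import bot, vision, workorder gives the robot as it stands.
- The arm moves only by the shell command python3 -m creep 'ROWS' [OPENING]. ROWS is JSON, a list of rows, each a list of 2 entries, a list of its own where there are three numbers: the shift along the tool's x, y, z in mm, then the turn, a rotation vector about the tool's x, y, z in rad. In form: [[[dx, dy, dz], [wx, wy, wz]], ...]. A call has 1 to 12 rows; each row shifts and turns the commanded pose from where the row before left it, along the tool's axes as they then stand; what a row does not reach is not made up. A row lasts 1/8 s, in which the tool goes at most 62.5 mm and 10.7 degrees, less where a joint would pass 70% of its speed; a pose out of reach is approached as far as the arm can. A call is refused whole if a number of a shift passes 62.5 or a number of a turn 0.188, either way. A call with a gripper value outside its range is refused whole. OPENING is the finger opening in mm, from 0 to 85.4, set as the call begins (- or left out, the last holds). The fingers move at their own pace and stop on an object; the grip force is fixed at half the most. Time passes only in rows, so rows that do not move let the fingers close. It gives the time, the measured TCP pose, the force, the opening and the grip force at its end, in the units of the state.
- bot.get_obs(): the state, without advancing time (a new reading comes with each control period).
- vision.camera(name): name is "scene" or "top" or "wrist"; returns a dict with "image" (400x640x3 uint8, blue, green, red), "z_map" (400x640 float32, m along the optical axis (not along the pixel's ray), 0 where there is no reading), "K" (3x3 intrinsics, pixels), "k1" (the pictures are not rectified: a ray, as slopes to the right and down, at radius r is drawn at 1 + k1 r^2 times it, then the intrinsics apply), "rvec" (rotation vector, rad) and "tvec" (3), from world to camera coordinates, as OpenCV has them; the wrist camera has in their place "tool_from_camera" (4x4, takes a point from camera to tool coordinates, whose origin is the TCP and whose axes are the flange's). Camera axes: x right, y down, z forward; pixel columns grow to the right and rows downward; lengths in m; the calibration is good to about 2 mm. A picture is of the moment at which its call begins: read the wrist's pose just before it.
- workorder.job_done(): hands the job in; it is judged then, once.
Trained networks look in a picture, given as the dict that the camera call returned (one of the last four; its "shot" number tells which), for a name from the list of things; names that differ only in an ending like _2 or _b are one class to them, and where a whole thing is asked for, a point or a joint stands for the part that bears it (a point fixed in the world has none). Each returns a list of dicts, best first, with "score" (0 to 1); they miss things now and then, are a little off and sometimes report something else, mostly with a low value. They report only what shows in the picture. A call takes as long as a camera call.
- vision.spot_in(picture, query): "position" ([column, row] in pixels, amid what is visible of it).
- vision.place_of(picture, query): "position" ([column, row] in pixels: a listed point, or the origin of a listed thing).
The state is a dict: "clock": time; "joint_pos": joint angles; "joint_vel": joint speeds; "tau": joint torques, N m; "eef_pos": TCP position; "tool_rot": TCP orientation; "ft_force": force on the tool from outside, world axes, zero at the start; "ft_torque": the same for the moment, N m; "grip_width": finger opening in m; "grasp_force": force on a finger pad.
Only numpy, scipy, OpenCV 4.12 (cv2) and the standard library are available. Lean on these libraries where they do the work, as an engineer would, in place of code of your own. Each camera call takes 0.05 s, during which the arm holds its last target. There are 200 camera calls.

## Working session

There is one attempt and no reset: what is moved stays moved. The work goes in short steps, Python scripts to look and compute and a shell command to move; the robot and the scene stay as the last step left them, time stands still between calls to the robot, and variables do not carry over. Pictures are saved under pics/ and viewed, at most 10 in all, crops included, and the job is handed in when it is done.

```bash
mkdir -p pics; ls; cat > h.py <<'E'
import numpy as np, cv2
from scipy.spatial.transform import Rotation as R
from workcell import bot, vision, workorder
def shot(name):
    o=bot.get_obs(); p=vision.camera(name); p['obs']=o
    if 'tool_from_camera' in p:
        T=np.eye(4);T[:3,:3]=R.from_quat(o['tool_rot']).as_matrix();T[:3,3]=o['eef_pos']
        p['T']=T@np.array(p['tool_from_camera'])
    else:
        M=np.eye(4);M[:3,:3]=cv2.Rodrigues(np.array(p['rvec'],float))[0];M[:3,3]=np.ravel(p['tvec']);p['T']=np.linalg.inv(M)
    return p
def ray(p,uv):
    K=np.array(p['K']);d=np.array([(uv[0]-K[0,2])/K[0,0],(uv[1]-K[1,2])/K[1,1]]);s=d.copy()
    for _ in range(20): s=d/(1+p['k1']*(s@s))
    return p['T'][:3,3],p['T'][:3,:3]@np.array([s[0],s[1],1.])
def atz(p,uv,z):
    c,d=ray(p,uv);return c+d*(z-c[2])/d[2]
def depth(p,uv):
    u,v=int(round(uv[0])),int(round(uv[1]));a=p['z_map'][max(v-2,0):v+3,max(u-2,0):u+3];a=a[a>0]
    c,d=ray(p,uv);return c+d*np.median(a) if a.size else None
def tri(l):
    A=np.zeros((3,3));b=np.zeros(3)
    for p,uv in l:
        c,d=ray(p,uv);d=d/np.linalg.norm(d);P=np.eye(3)-np.outer(d,d);A+=P;b+=P@c
    return np.linalg.solve(A,b)
E
python3 - <<'E'
from h import *
np.set_printoptions(precision=4,suppress=True)
print(bot.get_obs())
P={n:shot(n) for n in('scene','top','wrist')}
for n,p in P.items():
    cv2.imwrite(f'pics/{n}0.png',p['image'])
for q in ['knob','pointer','tag_blue','selector','plate']:
    for n,p in P.items():
        f=vision.spot_in if q!='pointer' and q!='selector' and q!='plate' else vision.place_of
        for r in f(p,q)[:2]:
            print(q,n,r['position'],round(r['score'],2),depth(p,r['position']))
E
```

```text
pics
{'clock': 0.0, 'joint_pos': array([ 1.187 ,  0.2414,  0.0037,  1.3352, -0.    ,  1.5708]), 'joint_vel': array([ 0.0006, -0.0009, -0.0018,  0.0018,  0.0012, -0.0002]), 'tau': array([  0.0006, -37.2316,  25.2408,   0.0168,   0.    ,  -0.    ]), 'eef_pos': array([0.187 , 0.463 , 0.2304]), 'tool_rot': array([ 0.1907,  0.9816, -0.001 , -0.0002]), 'ft_force': array([-0.205 , -0.2747,  0.2084]), 'ft_torque': array([-0.0112,  0.0171, -0.0158]), 'grasp_force': 0.0, 'grip_width': 0.08547673488452551}
knob scene [330.4, 166.1] 0.41 [ 0.5239 -0.0045  0.1184]
knob top [350.5, 232.2] 0.53 [ 0.5201 -0.0073  0.1212]
pointer scene [342.0, 172.3] 0.76 [ 0.4681 -0.0111  0.044 ]
pointer top [354.0, 247.8] 0.92 [ 0.4895 -0.0152  0.0466]
pointer top [351.1, 235.8] 0.65 [ 0.5121 -0.0073  0.1208]
selector scene [313.3, 208.8] 0.84 [0.6162 0.0228 0.0614]
selector scene [354.5, 203.7] 0.58 [0.5312 0.0823 0.0511]
selector top [344.6, 219.4] 0.79 [ 0.5562 -0.0023  0.0774]
selector top [378.9, 195.1] 0.67 [ 0.6053 -0.0968  0.0512]
plate scene [313.0, 197.3] 0.93 [0.5927 0.0004 0.0651]
plate scene [280.4, 185.3] 0.64 [ 0.6106 -0.0962  0.0497]
plate top [344.7, 215.7] 0.7 [ 0.5635 -0.0034  0.0858]
```

```bash
python3 - <<'E'
import cv2,numpy as np
a=cv2.imread('pics/scene0.png')[80:300,180:460];b=cv2.imread('pics/top0.png')[120:320,220:480]
cv2.imwrite('pics/sc.png',cv2.resize(a,(0,0),fx=2.7,fy=2.7,interpolation=2));cv2.imwrite('pics/tc.png',cv2.resize(b,(780,600),interpolation=2))
E
```

```text
(no output)
```

View pics/tc.png

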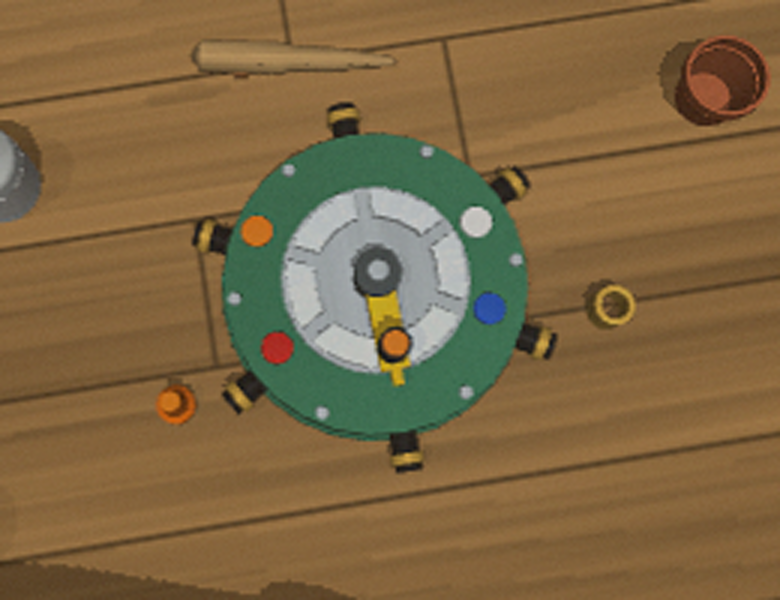

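View pics/sc.png

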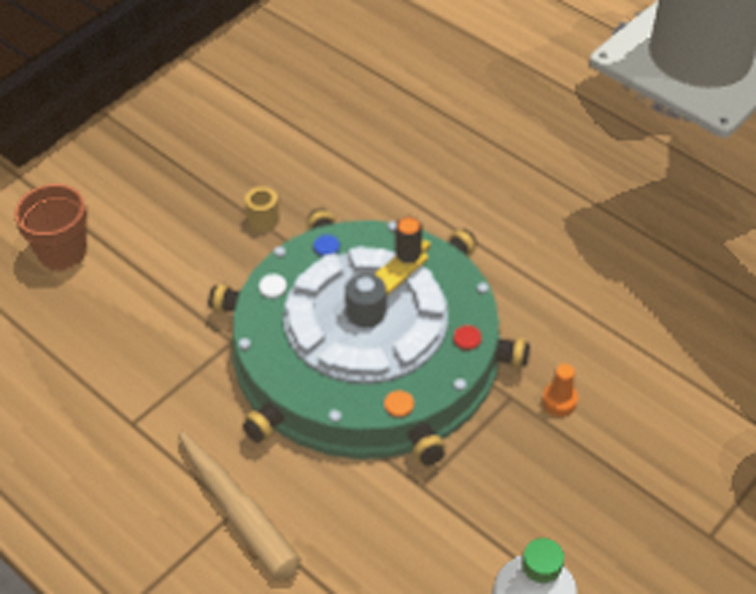

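The top view shows the hub at about crop (378,269), the knob's orange disc at (396,343), the blue tag at (490,308) and the slot by it at about (450,297). The tag is counterclockwise of the knob by some 60–70°. The scene view agrees, and the coupling is well clear of the knob's path.

```bash
python3 - <<'E'
from h import *
np.set_printoptions(precision=4,suppress=True)
S,T=shot('scene'),shot('top')
def cen(p,lo,hi,near,rad=9):
    h=cv2.cvtColor(p['image'],cv2.COLOR_BGR2HSV);m=cv2.inRange(h,lo,hi)
    k=np.zeros_like(m);cv2.circle(k,near,rad,255,-1);y,x=np.nonzero(m&k);return np.array([x.mean(),y.mean()])
O=((5,150,120),(18,255,255));B=((105,120,80),(125,255,255))
kt,ks=cen(T,*O,(352,234),7),cen(S,*O,(331,164),5)
bt,bs=cen(T,*B,(383,223)),cen(S,*B,(301,171))
K=tri([(T,kt),(S,ks)]);Bl=tri([(T,bt),(S,bs)]);H=tri([(T,(346.2,209.7)),(S,(315.6,185.2))])
print('knob',K,'blue',Bl,'hub',H)
# axis from green housing top outline in top view
h=cv2.cvtColor(T['image'],cv2.COLOR_BGR2HSV);m=cv2.inRange(h,(60,80,50),(90,255,255));
c=max(cv2.findContours(m,0,1)[0],key=cv2.contourArea)[:,0]
P=np.array([atz(T,q,.045)[:2] for q in c.astype(float)])
from scipy.optimize import least_squares
f=least_squares(lambda v:np.hypot(*(P-v[:2]).T)-v[2],[.57,0,.12],loss='soft_l1',f_scale=.002).x
print('axis',f)
# ring brightness profile & depth in polar coords
g=T['image'].mean(2)
M=np.linalg.inv(T['T'])
def proj(X):
    c=M[:3,:3]@X+M[:3,3];s=c[:2]/c[2];s=s*(1+T['k1']*(s@s));return np.array([T['K'][0][0]*s[0]+T['K'][0][2],T['K'][1][1]*s[1]+T['K'][1][2]])
ax=f[:2]
for nm,X in(('knob',K),('blue',Bl)):
    d=X[:2]-ax;print(nm,np.degrees(np.arctan2(d[1],d[0]))%360,np.hypot(*d))
for a in range(0,360,3):
    v=[];
    for r in(.053,.057,.061,.065):
        t=np.radians(a);u=proj(np.array([ax[0]+r*np.cos(t),ax[1]+r*np.sin(t),.061]))
        v.append(cv2.getRectSubPix(g.astype(np.float32),(1,1),tuple(map(float,u)))[0,0])
    if np.mean(v)<200: print(a,round(np.mean(v)),end='; ')
E
```

```text
knob [ 0.5165 -0.0091  0.1193] blue [ 0.5386 -0.0938  0.0491] hub [ 0.5756 -0.0079  0.0898]
axis [ 0.5739 -0.0062  0.1223]
knob 182.83167708724343 0.057438013469999334
blue 248.04446729251237 0.09438231589695759
0 162; 3 157; 6 169; 9 180; 12 181; 15 186; 18 182; 21 186; 24 186; 27 185; 30 184; 33 184; 36 185; 39 186; 42 186; 45 188; 48 189; 51 186; 54 179; 57 132; 60 158; 63 160; 66 152; 69 166; 72 187; 75 188; 78 189; 81 188; 84 188; 87 190; 90 190; 93 190; 96 189; 99 190; 102 190; 105 189; 108 189; 111 181; 114 150; 117 159; 120 160; 123 144; 126 156; 129 189; 132 190; 135 190; 138 189; 141 189; 144 189; 147 191; 150 191; 153 190; 156 190; 159 190; 162 191; 165 192; 168 189; 171 152; 174 56; 177 58; 180 71; 183 85; 186 91; 189 98; 192 103; 195 113; 198 121; 201 132; 204 176; 207 182; 210 184; 213 185; 216 190; 219 189; 222 189; 225 190; 228 190; 231 189; 234 189; 237 163; 240 153; 243 158; 246 154; 249 131; 252 177; 255 187; 258 184; 261 185; 264 186; 267 187; 270 189; 273 190; 276 188; 279 184; 282 190; 285 183; 288 180; 291 174; 294 143; 297 156; 300 157; 303 138; 306 167; 309 175; 312 175; 315 181; 318 180; 321 183; 324 181; 327 181; 330 178; 333 182; 336 182; 339 179; 342 179; 345 181; 348 179; 351 173; 354 146; 357 157;
```

```bash
python3 -m creep '[[[0,0,0],[0,0,-0.128]],[[0,0,0],[0,0,-0.128]],[[0,0,0],[0,0,-0.128]],[[-20,-30,0],[0,0,0]],[[-30,-40,0],[0,0,0]],[[-30,-40,0],[0,0,0]],[[-30,-40,0],[0,0,0]],[[-30,-40,0],[0,0,0]],[[-30,-40,0],[0,0,0]],[[-30,-40,0],[0,0,0]],[[-30,-40,0],[0,0,0]],[[-30,-40,0],[0,0,0]]]' 50
python3 -m creep '[[[-30,-40,0],[0,0,0]],[[-20,-40,0],[0,0,0]],[[-10,-40,0],[0,0,0]],[[0,0,0],[0,0,0]],[[0,0,0],[0,0,0]]]'
python3 - <<'E'
from h import *
np.set_printoptions(precision=4,suppress=True)
p=shot('wrist');cv2.imwrite('pics/w1.png',p['image']);print(p['obs']['eef_pos'],p['T'])
for q in['knob','tag_blue','selector','pointer']:
    for r in vision.place_of(p,q)[:2]+vision.spot_in(p,q)[:1]: print(q,r,depth(p,r['position']))
E
```

```text
clock: 2.5
eef_pos: [0.4482, 0.1123, 0.2315]
tool_rot: [-0.0, 1.0, 0.0, 0.0]
ft_force: [-0.2, 0.7, 0.8]
grip_width: 0.0498
grasp_force: 0.0
clock: 3.12
eef_pos: [0.5071, -0.0062, 0.2312]
tool_rot: [0.0, 1.0, 0.0, -0.0]
ft_force: [-0.2, -0.7, 0.5]
grip_width: 0.0499
grasp_force: 0.0
[ 0.5071 -0.0062  0.2312] [[ 0.0015  0.96    0.2801  0.436 ]
 [ 1.     -0.0012 -0.0013 -0.0066]
 [-0.0009  0.2801 -0.96    0.373 ]
 [ 0.      0.      0.      1.    ]]
knob {'position': [316.6, 192.5], 'score': 0.63} [ 0.5046 -0.0118  0.0993]
knob {'position': [317.3, 206.2], 'score': 0.64} [ 0.5123 -0.0109  0.1203]
tag_blue {'position': [248.0, 209.6], 'score': 0.65} [ 0.5376 -0.0942  0.0503]
tag_blue {'position': [615.7, 115.2], 'score': 0.23} [0.4275 0.3374 0.0346]
tag_blue {'position': [248.4, 208.8], 'score': 0.69} [ 0.5366 -0.0936  0.0502]
selector {'position': [322.4, 224.2], 'score': 0.66} [ 0.5467 -0.0061  0.0755]
selector {'position': [322.5, 217.0], 'score': 0.76} [ 0.5228 -0.0061  0.1204]
pointer {'position': [315.8, 169.3], 'score': 0.94} [ 0.4907 -0.0136  0.0448]
pointer {'position': [117.8, 297.9], 'score': 0.46} [ 0.6778 -0.299   0.0256]
pointer {'position': [317.4, 229.1], 'score': 0.94} [ 0.5525 -0.0117  0.0753]
```

View pics/w1.png

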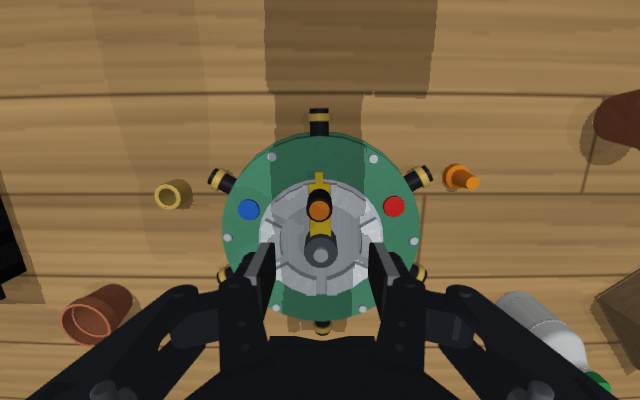

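The wrist view shows the knob disc at (319,211), the hub top at (320,255), the pointer tip near (319,173) and the blue tag at (249,209). The slot is near (277,223).

```bash
python3 - <<'E'
from h import *
np.set_printoptions(precision=4,suppress=True)
p=shot('wrist');T0=shot('top')
h=cv2.cvtColor(p['image'],cv2.COLOR_BGR2HSV)
def cen(lo,hi,near,rad):
    m=cv2.inRange(h,lo,hi);k=np.zeros_like(m);cv2.circle(k,near,rad,255,-1);y,x=np.nonzero(m&k);return np.array([(x.min()+x.max())/2,(y.min()+y.max())/2])
k=cen((5,130,100),(18,255,255),(319,211),16);b=cen((105,120,60),(125,255,255),(249,209),16)
print('knob px',k,atz(p,k,.12),'blue',b,atz(p,b,.051))
print('hub',atz(p,(320.5,255),.093),'pointer',atz(p,(319,174),.072))
# knob heights by triangulation, two views
print(tri([(p,k),(T0,(352.0,234.0))]))
M=np.linalg.inv(p['T'])
def proj(X):
    c=M[:3,:3]@X+M[:3,3];s=c[:2]/c[2];s=s*(1+p['k1']*(s@s));return p['K'][0][0]*s[0]+p['K'][0][2],p['K'][1][1]*s[1]+p['K'][1][2]
ax=np.array([.5755,-.0085])
W=np.zeros((300,720),np.float32),
A=np.arange(90,280,.5);Rr=np.arange(.04,.115,.00025)
mx=np.zeros((len(Rr),len(A)),np.float32);my=mx.copy()
for i,r in enumerate(Rr):
    for j,a in enumerate(np.radians(A)):
        mx[i,j],my[i,j]=proj(np.array([ax[0]+r*np.cos(a),ax[1]+r*np.sin(a),.061]))
im=cv2.remap(p['image'],mx,my,2);cv2.imwrite('pics/pol.png',cv2.resize(im,(760,600)))
u=cv2.resize(p['image'][130:310,200:440],(800,600),interpolation=2);cv2.imwrite('pics/w1c.png',u)
E
```

```text
knob px [318.5 210. ] [ 0.5164 -0.0095  0.12  ] blue [248. 209.] [ 0.5371 -0.0937  0.051 ]
hub [ 0.5758 -0.0079  0.093 ] pointer [ 0.4914 -0.0095  0.072 ]
[ 0.5155 -0.0096  0.123 ]
```

View pics/pol.png

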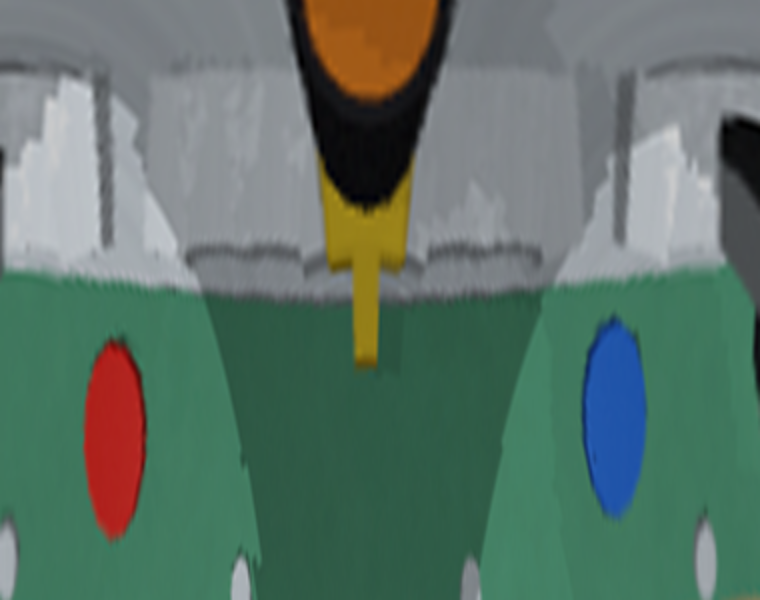

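The slot by the blue tag is at about 242°. The tag lies at 245.7° and the arm at 181.4°, so the swing is about 61° counterclockwise. The knob height from two views is 0.12, which matches the text. Next I descend and grasp.

```bash
python3 -m creep '[[[-9,-3.5,0],[0,0,0]],[[0,0,25],[0,0,0]],[[0,0,30],[0,0,0]],[[0,0,30],[0,0,0]],[[0,0,25],[0,0,0]],[[0,0,20],[0,0,0]],[[0,0,11],[0,0,0]],[[0,0,0],[0,0,0]]]'
python3 -m creep '[[[0,0,0],[0,0,0]],[[0,0,0],[0,0,0]],[[0,0,0],[0,0,0]],[[0,0,0],[0,0,0]],[[0,0,0],[0,0,0]],[[0,0,0],[0,0,0]]]' 15
```

```text
clock: 4.68
eef_pos: [0.5161, -0.01, 0.0897]
tool_rot: [-0.0, 1.0, 0.0, -0.001]
ft_force: [1.0, 0.4, -0.0]
grip_width: 0.05
grasp_force: 0.0
clock: 5.42
eef_pos: [0.5173, -0.0096, 0.0916]
tool_rot: [-0.0, 1.0, 0.0, 0.001]
ft_force: [-0.5, 1.3, 6.5]
grip_width: 0.0234
grasp_force: 59.0
```

```bash
python3 -m creep '[[[0,0,-4],[0,0,0]],[[0,0,-4],[0,0,0]],[[0,0,-4],[0,0,0]],[[0,0,-5],[0,0,0]],[[0,0,0],[0,0,0]],[[0,0,0],[0,0,0]]]'
```

```text
clock: 6.18
eef_pos: [0.5169, -0.0096, 0.1069]
tool_rot: [-0.0, 1.0, 0.0, 0.0]
ft_force: [6.8, 1.3, -8.5]
grip_width: 0.0234
grasp_force: 59.1
```

```bash
python3 -m creep '[[[-1.5,-6.3,0],[0,0,0]],[[-1.1,-6.2,0],[0,0,0]],[[-1.8,-6,0],[0,0,0]],[[-2.4,-5.8,0],[0,0,0]],[[-3,-5.5,0],[0,0,0]],[[0,0,0],[0,0,0]]]'
```

```text
clock: 6.92
eef_pos: [0.5255, -0.0385, 0.1061]
tool_rot: [-0.0, 1.0, 0.001, -0.001]
ft_force: [3.7, 3.9, -8.0]
grip_width: 0.0232
grasp_force: 59.2
```

```bash
python3 -m creep '[[[-3.6,-5.2,0],[0,0,0]],[[-4.1,-4.8,0],[0,0,0]],[[-4.5,-4.3,0],[0,0,0]],[[-5,-3.8,0],[0,0,0]],[[-5.3,-3.3,0],[0,0,0]],[[0,0,0],[0,0,0]],[[0,0,0],[0,0,0]]]'
python3 - <<'E'
from h import *
np.set_printoptions(precision=4,suppress=True)
p=shot('top');cv2.imwrite('pics/t2.png',cv2.resize(p['image'][150:280,260:433],(800,600),interpolation=2));w=shot('wrist');cv2.imwrite('pics/w2.png',w['image'])
E
```

```text
clock: 7.8
eef_pos: [0.5462, -0.0592, 0.1053]
tool_rot: [-0.001, 1.0, 0.002, -0.003]
ft_force: [1.5, 5.2, -8.6]
grip_width: 0.0234
grasp_force: 59.2
```

View pics/w2.png

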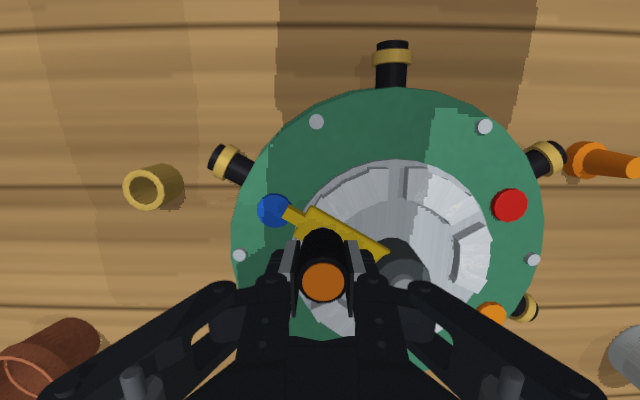

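```bash
python3 -m creep '[[[-2,-1.2,0],[0,0,0]],[[0,0,0],[0,0,0]],[[0,0,2],[0,0,0]],[[0,0,1],[0,0,0]],[[0,0,1],[0,0,0]],[[0,0,1],[0,0,0]],[[0,0,0],[0,0,0]]]'
python3 -m creep '[[[0,0,1],[0,0,0]],[[0,0,0],[0,0,0]],[[0,0,0],[0,0,0]]]'
```

```text
clock: 8.78
eef_pos: [0.5477, -0.0601, 0.1004]
tool_rot: [-0.001, 1.0, 0.002, -0.003]
ft_force: [-0.1, 5.7, -8.6]
grip_width: 0.0235
grasp_force: 59.3
clock: 9.15
eef_pos: [0.5477, -0.0601, 0.0994]
tool_rot: [-0.001, 1.0, 0.002, -0.003]
ft_force: [-0.4, 6.2, -6.9]
grip_width: 0.0235
grasp_force: 59.3
```

```bash
python3 -m creep '[[[0,0,1],[0,0,0]],[[0,0,0],[0,0,0]],[[0,0,0],[0,0,0]]]'
python3 -m creep '[[[0,0,1],[0,0,0]],[[0,0,0],[0,0,0]],[[0,0,0],[0,0,0]]]'
```

```text
clock: 9.52
eef_pos: [0.5477, -0.06, 0.0985]
tool_rot: [-0.001, 1.0, 0.002, -0.003]
ft_force: [-0.2, 6.1, -7.2]
grip_width: 0.0234
grasp_force: 59.3
clock: 9.9
eef_pos: [0.5478, -0.0601, 0.0975]
tool_rot: [-0.001, 1.0, 0.002, -0.003]
ft_force: [-0.6, 5.9, -7.0]
grip_width: 0.0231
grasp_force: 59.3
```

```bash
python3 -m creep '[[[0,0,1],[0,0,0]],[[0,0,1],[0,0,0]],[[0,0,0],[0,0,0]],[[0,0,0],[0,0,0]]]'
python3 -m creep '[[[0,0,1],[0,0,0]],[[0,0,1],[0,0,0]],[[0,0,0],[0,0,0]],[[0,0,0],[0,0,0]]]'
```

```text
clock: 10.4
eef_pos: [0.5478, -0.0601, 0.0956]
tool_rot: [-0.001, 1.0, 0.002, -0.003]
ft_force: [-0.0, 5.7, -6.0]
grip_width: 0.0236
grasp_force: 59.3
clock: 10.9
eef_pos: [0.5478, -0.0601, 0.0937]
tool_rot: [-0.001, 1.0, 0.002, -0.003]
ft_force: [-1.2, 6.2, -5.2]
grip_width: 0.0237
grasp_force: 59.3
```

```bash
python3 -m creep '[[[0,1,1],[0,0,0]],[[0,0,1],[0,0,0]],[[0,0,0],[0,0,0]],[[0,0,0],[0,0,0]]]'
python3 -m creep '[[[0,0,0],[0,0,0]],[[0,0,0],[0,0,0]],[[0,0,0],[0,0,0]],[[0,0,0],[0,0,0]]]' 40
```

```text
clock: 11.4
eef_pos: [0.5495, -0.0608, 0.0927]
tool_rot: [-0.0, 1.0, 0.001, -0.001]
ft_force: [-2.1, 4.5, -6.2]
grip_width: 0.0236
grasp_force: 59.5
clock: 11.9
eef_pos: [0.5511, -0.0616, 0.0938]
tool_rot: [0.0, 1.0, -0.0, 0.001]
ft_force: [0.5, -0.2, 0.5]
grip_width: 0.0401
grasp_force: 0.0
```

The pin appears to be in the slot. I'll retreat upward and check.

```bash
python3 -m creep '[[[0,0,-10],[0,0,0]],[[0,0,-20],[0,0,0]],[[0,0,-30],[0,0,0]],[[0,0,-40],[0,0,0]],[[0,0,-30],[0,0,0]],[[30,0,-10],[0,0,0]],[[30,0,0],[0,0,0]],[[0,0,0],[0,0,0]],[[0,0,0],[0,0,0]]]'
python3 - <<'E'
from h import *
np.set_printoptions(precision=4,suppress=True)
w=shot('wrist');T=shot('top');S=shot('scene')
r={}
for n,p in(('w',w),('t',T),('s',S)):
    for q in('knob','pointer'):
        f=vision.spot_in if q=='knob' else vision.place_of
        l=f(p,q)[:2];print(n,q,[(x['position'],round(x['score'],2),depth(p,x['position'])) for x in l])
cv2.imwrite('pics/w3.png',cv2.resize(w['image'][100:340,160:480],(800,600),interpolation=2))
cv2.imwrite('pics/s3.png',cv2.resize(S['image'][130:250,240:400],(800,600),interpolation=2))
E
```

```text
clock: 13.02
eef_pos: [0.4913, -0.0613, 0.2341]
tool_rot: [-0.0, 1.0, -0.0, 0.001]
ft_force: [-0.2, 0.5, 0.1]
grip_width: 0.0402
grasp_force: 0.0
w knob [([321.6, 250.3], 0.75, array([ 0.5427, -0.0622,  0.1203]))]
w pointer [([295.4, 224.7], 0.78, array([ 0.5425, -0.0941,  0.05  ])), ([294.0, 267.8], 0.52, array([ 0.6009, -0.0975,  0.0501]))]
t knob [([338.1, 212.3], 0.67, array([0.574 , 0.0104, 0.0847])), ([369.7, 215.7], 0.56, array([ 0.5497, -0.0559,  0.121 ]))]
t pointer [([380.3, 221.3], 0.84, array([ 0.4994, -0.0284,  0.4214]))]
s knob [([307.9, 166.7], 0.61, array([ 0.5559, -0.0496,  0.1093]))]
s pointer [([305.5, 169.7], 0.97, array([ 0.5598, -0.0544,  0.098 ]))]
```

View pics/w3.png

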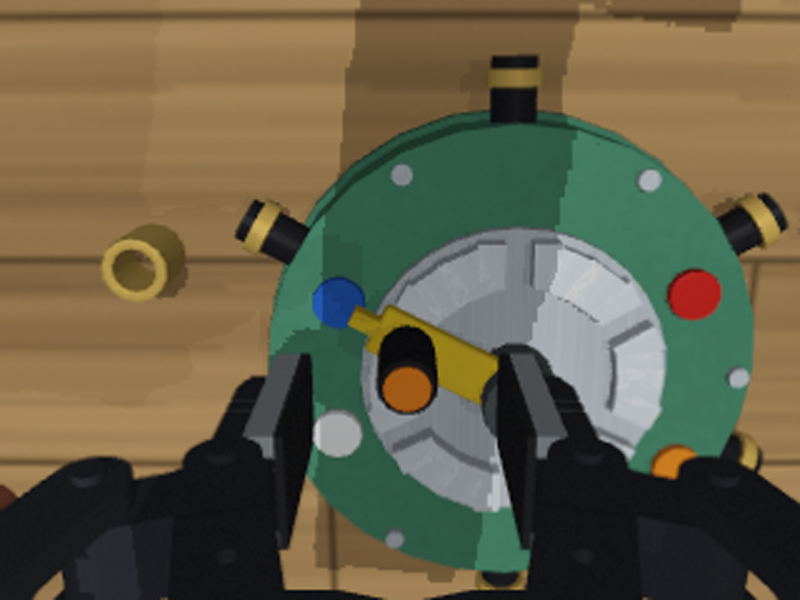

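View pics/s3.png

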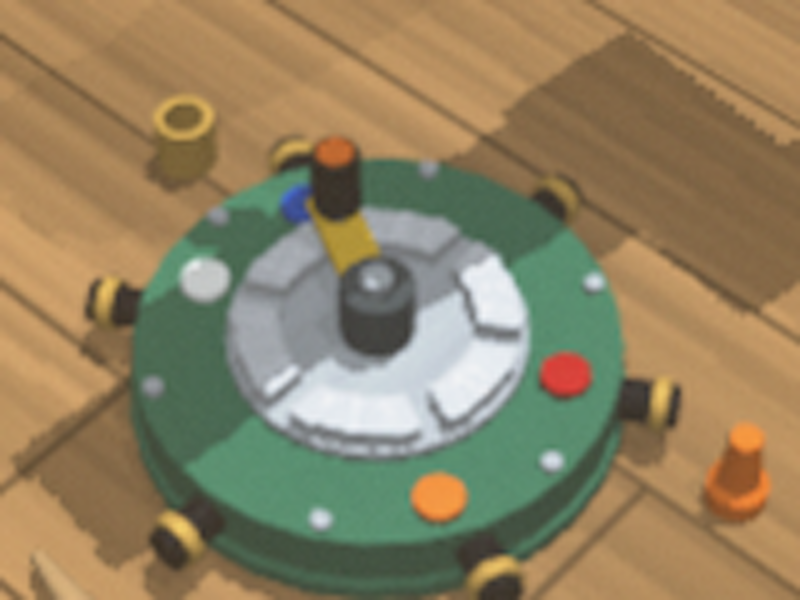

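The arm points just beside the blue tag. The knob top is at 0.120–0.121 m, the same as at the start when the pin was home (on the ring it would be 0.129), so the pin is down and locked. The coupling and nozzle stand where they did.

```bash
python3 -c "
from workcell import workorder
print(workorder.job_done())"
```

```text
the job is handed in; nothing more can be done
None
```

The selector is switched to the blue-tagged outlet: the pin went into the slot on the first try, reads fully home by camera (knob top back at its starting height), and the job is handed in after about 13 s of robot time.

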